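Draw the slide tray out of its dock with the hooked rod

TASK

The blue slide tray sits back under the ledge of the low white dock, too deep for fingers. First lift the yellow-lidded jar from in front of the dock and stand it upright on the bench to one side of the tray's path; then, with the orange-handled hooked rod, catch the tray's steel eye under the ledge and pull the tray out to its stop, never touching the tray with the gripper. Unhook, lay the rod flat on the bench well away from the eye, and leave the blue-lidded jar, the tall tube and the petri dish as they stand.

Things in the scene. Friction and masses are not known exactly. Their poses are not given: they have to be found in the camera images.
- dock: Low white slide dock fixed on the bench (sizes in mm), 145 deep x 126 wide x 68 high, front open. Origin: on the bench under the middle of its roof's front edge (the ledge; blue strip at its middle). x runs into the dock, y to its left, z up. Roof 8 thick, underside at z = 60; side walls 8 thick begin at x = 12, 110 clear between them (y = -55 to 55).
- tray: Blue tray (mm), 104 wide; its frame equals the dock's when fully in, starts 0 to 10 out, slides along the dock's -x to a stop at 95; 2.5 N friction, no spring. Face at x = 55, z = 5 to 55. Steel eye, a U of 6 mm bar in the plane y = 0: legs at z = 11 and 51, upright bar at x = 31. Window behind the bar 21 deep (x = 34 to 55), 34 high (z = 14 to 48), open left and right.
- eye (a point): Middle of the eye's upright 6 mm bar: 24 mm in front of the tray's face, 31 mm above the bench; hidden 31 mm behind the ledge's edge when the tray is fully in.
- hook: Hooked rod (mm), 0.12 kg, lying flat on the bench. Origin: underside, mid handle, near the centre of mass; x along the rod to the hook, y to the side the hook points, z up. Orange black-banded handle x = -56 to 48, 24 wide, 20 high; 13 mm collar to x = 59; 7 mm round rod, axis at z = 10, to x = 135, there bent square to +y: a 7 mm finger ending at y = 25.
- hook_bend (a point): Middle of the hook's cross finger, at (135, 12, 10) mm in the rod's frame; this is where the eye's bar lies (10 mm or less nearer the handle) when it is caught.
- jar_yellow: Specimen jar with yellow screw lid that stands in front of the dock: lid 51 mm diameter from 64 to 79 mm high, body 48 mm diameter, about 0.09 kg. Origin: middle of the underside, z up.
- jar_blue: Bystander: specimen jar with blue lid, 52 mm diameter, 69 mm high, standing to the left of the dock's front. Origin: middle of the underside, z up. To be left alone.
- tube_50: Bystander: tall clear screw-cap tube with blue cap, 34 mm diameter, 114 mm high, standing to the right of the dock's front. Origin: middle of the underside, z up. To be left alone.
- petri: Bystander: petri dish, 60 mm diameter, 16 mm high, lying on the dock's roof (underside 68 mm above the bench). Origin: middle of the underside, z up. To be left alone.
- rotor_cover: Grey metal rotor cover with a black knob, 109 mm diameter, 31 mm high, fixed on the bench. Origin: middle of the underside. Apart from it and the other things listed, the bench is bare from 0.38 to 0.59 m ahead of the robot and from 0.42 m to its right to 0.22 m to its left.

How it is judged:
By the outcome, as a careful person would: the job done as asked, in the order asked, and still so for the second after the job is handed in, with the robot touching nothing.
It also fails if it takes over 67 s, if anything falls off the work surface, if the arm or the gripper's body presses on something with over 40 N, if the wrist force passes 120 N, or if a joint passes its speed limit or range.

ROBOT

A 7-joint arm with a two-finger parallel gripper is mounted at the origin on a cart in front of the work surface, level with it; the furniture and walls round the work are solid. World frame = base frame: x ahead of the robot, y to its left, z up, the work surface at z = 0. Lengths are in m, angles in rad, forces in N, time in s.
With the tool pointing down it reaches from about 0.4 to 0.875 m from the base axis. Payload 19.3 kg.
Tool frame: the origin (TCP) lies between the finger pads; the fingertips stand 22 mm ahead of it and the grasp point (between the pads) lies 3 mm ahead of it; z points along the fingers, y is the line along which they close (so a half turn about z gives the same grasp; the last joint's range is limited). The gripper opens to 85 mm and grips with 20 to 120 N. Pads are 22 mm wide; open, the fingers measure 114 mm over their backs; the gripper's body (76 mm by 85 mm) begins 54 mm behind the grasp point. The pads swing forward as they close: fully open they stand 13 mm farther back than shut.
Start: joints at [-1.263, 0.521, -0.036, 1.599, 0.021, 1.021, -0.113], TCP at [0.231, 0.581, 0.253] pointing down, gripper open.
Joint ranges: [-2.91, 2.91], [-0.3, 2.13], [-1.5, 1.42], [0.17, 2.43], [-1.26, 4.41], [0.16, 1.93], [-2.52, 2.52]. Speed limits (rad/s): [1.89, 1.89, 2.39, 2.39, 3.01, 3.01, 3.01].

INTERFACE

Orientations are given as a unit quaternion [x, y, z, w].
In Python, from station import state, vision, env gives the robot as it stands.
- The arm moves only by the tool drive_tool, never from a script. Its arguments are lists of equal length, an entry for each row: "xyz": the shift along the world's x, y, z in mm, a list of three; "turn": the turn, a rotation vector about the world's x, y, z in degrees, a list of three; "claw": the finger opening in mm, from 0 to 85.4. In form: {"xyz": [[tx, ty, tz], ...], "turn": [[wx, wy, wz], ...], "claw": [claw, ...]}. A call has 1 to 8 rows; each row is the pose to reach, as a shift and turn from the pose commanded when the call began; what a row does not reach only later rows make up. A row lasts 1/10 s, in which the tool goes at most 50 mm and 8.59 degrees, less where a joint would pass 70% of its speed; a pose out of reach is approached as far as the arm can. A call with a gripper value outside its range is refused whole. The fingers move at their own pace and stop on an object; "newtons" is the grip in N (left out, the last holds). Time passes only in rows, so rows that repeat a pose let the fingers close. It gives the time, the measured TCP pose, the force, the opening and the grip force at its end, in the units of the state.
- state(): the state, without advancing time (a new reading comes with each control period).
- vision.camera(name): name is "scene" or "side" or "wrist"; returns a dict with "frame" (400x640x3 uint8, red, green, blue), "K" (3x3 intrinsics, pixels), "R" (3x3) and "t" (3): a world point X has camera coordinates R X + t. Camera axes: x right, y down, z forward; pixel columns grow to the right and rows downward; lengths in m; the calibration is good to about 2 mm. A picture is of the moment at which its call begins. There is no depth.
- env.hand_in(): hands the job in; it is judged then, once.
The state is a dict: "time": time; "joints": joint angles; "qd": joint speeds; "joint_efforts": joint torques, N m; "ee_pos": TCP position; "orientation": TCP orientation; "wrist_force": force on the tool from outside, world axes, zero at the start; "ft_torque": the same for the moment, N m; "finger_gap": finger opening in m; "grip_force": force on a finger pad.
Only numpy, scipy, OpenCV 4.12 (cv2) and the standard library are available. Lean on these libraries where they do the work, as an engineer would, in place of code of your own. Each camera call takes 0.05 s, during which the arm holds its last target. There are 200 camera calls.

## Working session

There is one attempt and no reset: what is moved stays moved. The work goes in short steps, Python scripts to look and compute and a tool call to move; the robot and the scene stay as the last step left them, time stands still between calls to the robot, and variables do not carry over. Pictures are saved under pics/ and viewed, at most 10 in all, crops included, and the job is handed in when it is done.

Besides the shell and the picture viewer there is one more tool, called after "Request:" as name(argument=value, ...) on one line, values as JSON. drive_tool: Moves the arm, as the interface text tells. Its arguments: {"type":"object","properties":{"xyz":{"type":"array","items":{"type":"array","items":{"type":"number"}}},"turn":{"type":"array","items":{"type":"array","items":{"type":"number"}}},"claw":{"type":"array","items":{"type":"number"}},"newtons":{"type":"number"}},"required":["xyz","turn","claw"]}

```bash
ls; mkdir -p pics
python3 - <<'E'
from station import state, vision, env
import cv2, numpy as np, pickle
s=state(); print({k:np.round(v,3) for k,v in s.items()})
ims={}
for n in ["scene","side","wrist"]:
    c=vision.camera(n); ims[n]=c
    print(n,np.round(c["K"],1).tolist(),np.round(c["R"],3).tolist(),np.round(c["t"],3).tolist())
    cv2.imwrite(f"pics/{n}0.png",c["frame"][:,:,::-1])
pickle.dump(ims,open("ims0.pkl","wb"))
E
```

```text
pics
{'time': np.float64(0.0), 'joints': array([-1.263,  0.522, -0.036,  1.6  ,  0.021,  1.021, -0.113]), 'qd': array([-0.001, -0.001,  0.002,  0.   ,  0.001,  0.001, -0.   ]), 'joint_efforts': array([ 0.0000e+00, -9.2710e+01,  1.9800e+00, -3.6993e+01,  1.8000e-02,
        8.0000e-03, -0.0000e+00]), 'ee_pos': array([0.23 , 0.581, 0.253]), 'orientation': array([ 0.188,  0.982, -0.001, -0.   ]), 'wrist_force': array([-0.368,  0.147, -0.107]), 'ft_torque': array([-0.007,  0.016,  0.009]), 'grip_force': np.float64(0.0), 'finger_gap': np.float64(0.085)}
scene [[439.5, 0.0, 312.6], [0.0, 439.5, 204.9], [0.0, 0.0, 1.0]] [[0.795, -0.606, 0.011], [-0.444, -0.595, -0.67], [0.413, 0.528, -0.742]] [-0.52, 0.243, 0.893]
side [[388.6, 0.0, 314.8], [0.0, 388.6, 192.6], [0.0, 0.0, 1.0]] [[0.999, -0.033, -0.001], [-0.014, -0.389, -0.921], [0.03, 0.92, -0.39]] [-0.575, 0.025, 1.015]
wrist [[333.8, 0.0, 317.9], [0.0, 333.8, 201.0], [0.0, 0.0, 1.0]] [[0.368, 0.93, -0.0], [0.894, -0.354, 0.275], [0.256, -0.102, -0.961]] [-0.624, -0.037, 0.378]
```

View pics/scene0.png

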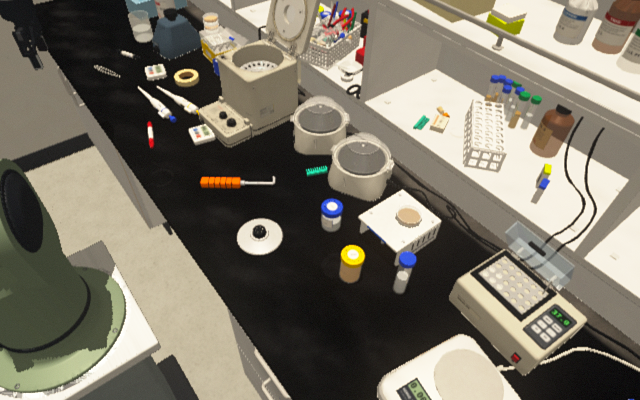

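View pics/side0.png

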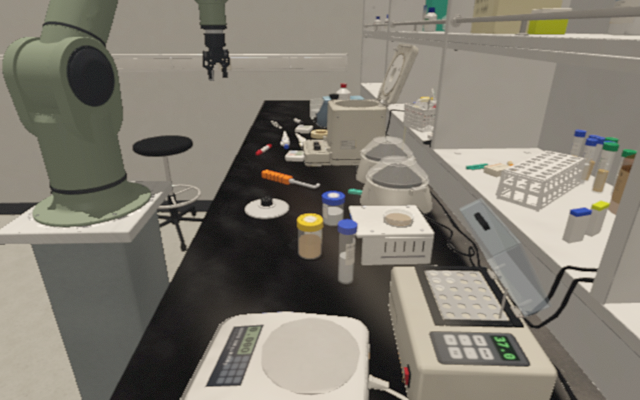

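The scene view shows the yellow lid at (352,256), blue lid (331,208), tube cap (407,259), dock roof around (400,222), handle (200–245,182) with its hook tip at (273,181), and the rotor cover at (260,236). Next I measure these.

```bash
cat > h.py <<'E'
import cv2, numpy as np, pickle
def ray(c,uv):
    d=np.linalg.inv(c["K"])@np.array([uv[0],uv[1],1.]); R=c["R"]
    return -R.T@c["t"], R.T@d
def onz(c,uv,z):
    o,d=ray(c,uv); return o+d*(z-o[2])/d[2]
def tri(c1,p1,c2,p2):
    o1,d1=ray(c1,p1);o2,d2=ray(c2,p2)
    a=np.linalg.lstsq(np.c_[d1,-d2],o2-o1,rcond=None)[0]
    x,y=o1+a[0]*d1,o2+a[1]*d2
    return (x+y)/2,np.linalg.norm(x-y)
def proj(c,X):
    p=c["K"]@(c["R"]@np.asarray(X,float)+c["t"]); return p[:2]/p[2]
def blobs(c,lo,hi,roi,amin=20):
    h=cv2.cvtColor(c["frame"],cv2.COLOR_RGB2HSV); m=cv2.inRange(h,lo,hi)
    k=np.zeros_like(m); x0,y0,x1,y1=roi; k[y0:y1,x0:x1]=m[y0:y1,x0:x1]
    cs,_=cv2.findContours(k,cv2.RETR_EXTERNAL,cv2.CHAIN_APPROX_NONE)
    return k,[q for q in cs if cv2.contourArea(q)>amin]
E
python3 - <<'E'
from h import *
ims=pickle.load(open("ims0.pkl","rb"))
rois={"scene":dict(y=(335,235,370,285),b=(315,195,345,235),t=(395,245,420,295),o=(190,165,255,200),d=(355,185,445,270)),
"side":dict(y=(290,205,330,265),b=(318,185,348,230),t=(333,215,362,290),o=(255,165,300,195),d=(345,200,440,270))}
for n in rois:
    c=ims[n]
    for k,lo,hi in [("y",(20,140,120),(35,255,255)),("b",(105,120,60),(130,255,255)),("t",(105,120,60),(130,255,255)),("o",(5,150,100),(18,255,255)),("d",(0,0,150),(180,45,255))]:
        m,cs=blobs(c,lo,hi,rois[n][k])
        if not cs: print(n,k,"none");continue
        q=max(cs,key=cv2.contourArea)
        P=np.vstack(cs) if k=="o" else q
        print(n,k,cv2.contourArea(q),"bbox",cv2.boundingRect(P),"rect",cv2.minAreaRect(P))
        if k=="d": print(cv2.approxPolyDP(cv2.convexHull(q),3,True)[:,0].tolist())
for n,b,s in [("scene",(190,165,450,290),3),("side",(245,165,445,290),4)]:
    im=ims[n]["frame"][b[1]:b[3],b[0]:b[2],::-1]
    cv2.imwrite(f"pics/{n}0c.png",cv2.resize(im,None,fx=s,fy=s,interpolation=cv2.INTER_CUBIC))
E
```

```text
scene y 427.0 bbox (341, 245, 24, 23) rect ((352.5, 256.0), (22.0, 23.0), 90.0)
scene b 334.5 bbox (321, 198, 23, 20) rect ((332.0, 207.5), (19.0, 22.0), 90.0)
scene t 213.5 bbox (399, 251, 18, 17) rect ((407.5, 259.0), (17.0, 16.0), 0.0)
scene o 367.5 bbox (200, 176, 41, 12) rect ((220.0, 181.5), (40.0, 11.0), 0.0)
scene d 2613.5 bbox (359, 190, 82, 63) rect ((399.9615173339844, 219.19229125976562), (52.419166564941406, 65.73197174072266), 56.3099365234375)
[[403, 190], [440, 221], [397, 252], [359, 215]]
side y 384.0 bbox (297, 213, 26, 19) rect ((309.5, 222.0), (18.0, 25.0), 90.0)
side b 253.0 bbox (322, 190, 23, 15) rect ((333.0, 197.0), (14.0, 22.0), 90.0)
side t 130.0 bbox (338, 219, 19, 14) rect ((347.64691162109375, 224.01805114746094), (18.020748138427734, 11.056554794311523), 21.03750991821289)
side o 230.0 bbox (261, 169, 32, 16) rect ((276.0660095214844, 176.0188751220703), (31.180849075317383, 9.615239143371582), 15.945394515991211)
side d 3530.5 bbox (349, 200, 85, 65) rect ((391.27642822265625, 231.55560302734375), (63.7050895690918, 83.39893341064453), 88.56790161132812)
[[416, 205], [433, 232], [428, 261], [363, 263], [349, 206], [379, 200], [409, 200]]
```

View pics/scene0c.png

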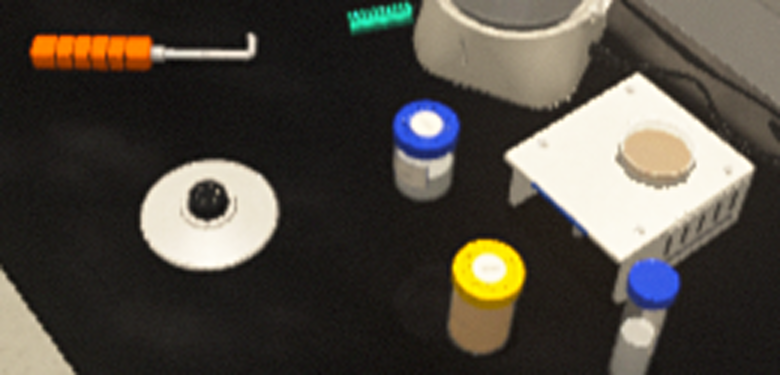

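View pics/side0c.png

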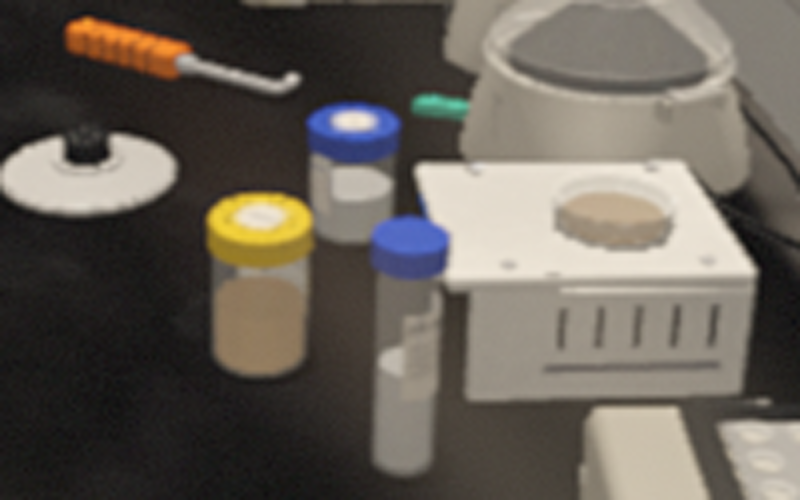

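Crop pixels: the dock roof corners in the scene crop (÷3 + (190,165)) are front-left (507,156), front-right (620,263), back-left (637,73), back-right (752,168). The hook bend is at (252,53), its finger tip at (252,36), and the handle spans (32..152,52). The side crop (÷4 + (245,165)) shows the roof front edge from (415,163) to (455,288), and the hook bend at (287,88).

Run:
```python
from h import *
ims=pickle.load(open("ims0.pkl","rb")); A,B=ims["scene"],ims["side"]
sc=lambda p:((p[0]-1)/3+190,(p[1]-1)/3+165)
sd=lambda p:((p[0]-1.5)/4+245,(p[1]-1.5)/4+165)
r=lambda v:np.round(np.array(v)*1000,1)
q=dict(FL=(507,156),FR=(620,264),BL=(637,73),BR=(753,168))
P={k:onz(A,sc(v),.068) for k,v in q.items()}
for k in P: print(k,r(P[k]))
print("w",r(np.linalg.norm(P['FL']-P['FR'])),r(np.linalg.norm(P['BL']-P['BR'])),"d",r(np.linalg.norm(P['FL']-P['BL'])),r(np.linalg.norm(P['FR']-P['BR'])))
x1=(P['BL']-P['FL'])+(P['BR']-P['FR']);y1=(P['FL']-P['FR'])+(P['BL']-P['BR'])
print("yaw x",np.degrees(np.arctan2(x1[1],x1[0])),"from y",np.degrees(np.arctan2(-y1[0],y1[1])),"front mid",r((P['FL']+P['FR'])/2))
print("side FL,FR,BR,BL",[r(onz(B,sd(p),.068)).tolist() for p in [(415,163),(447,288),(757,272),(685,162)]])
for nm,a,b,z in [("yellow lid c",(489,268),(261,215),.079),("blue",(426,124),(354,121),.069),("tube",(653,278),(410,235),.114),("petri",(656,152),(613,212),.084)]:
    print(nm,r(onz(A,sc(a),z)),r(onz(B,sd(b),z)))
print("bend",r(onz(A,sc((252,52)),.010)),r(onz(B,sd((287,88)),.01)),"tip",r(onz(A,sc((252,37)),.01)),r(onz(B,sd((296,77)),.01)))
print("collar/handle end",r(onz(A,sc((153,53)),.010)),r(onz(B,sd((185,65)),.01)),"butt",r(onz(A,sc((32,53)),.010)),r(onz(B,sd((68,38)),.01)))
print("rotor",r(onz(A,sc((209,215)),.01)))
```

```text
FL [ 639.9 -191.2   68. ]
FR [ 637.4 -315.7   68. ]
BL [ 782.8 -187.8   68. ]
BR [ 781.7 -312.2   68. ]
w 124.5 124.4 d 142.9 144.3
yaw x 1.3834800678143162 from y -0.8035200501480069 front mid [ 638.7 -253.5   68. ]
side FL,FR,BR,BL [[640.8, -189.9, 68.0], [640.1, -325.5, 68.0], [785.8, -315.7, 68.0], [785.6, -193.9, 68.0]]
yellow lid c [ 554.5 -267.8   79. ] [ 556.6 -270.5   79. ]
blue [ 610.4 -129.4   69. ] [ 612.3 -134.1   69. ]
tube [ 617.7 -356.7  114. ] [ 617.8 -361.1  114. ]
petri [ 722.  -264.7   84. ] [ 724.7 -283.4   84. ]
bend [576.6  68.1  10. ] [581.5  62.7  10. ] tip [587.2  83.7  10. ] [588.7  83.3  10. ]
collar/handle end [506.3 118.9  10. ] [509.3 109.9  10. ] butt [421.5 182.1  10. ] [419.2 169.9  10. ]
rotor [448.2 -62.3  10. ]
```

Request:
drive_tool(xyz=[[17,-45,0],[34,-90,0],[51,-135,0],[68,-180,0],[85,-225,0],[102,-270,0],[119,-315,0],[136,-360,0]], turn=[[0,0,3],[0,0,6],[0,0,9],[0,0,12],[0,0,15],[0,0,18],[0,0,21],[0,0,21.7]], claw=[85,85,85,85,85,85,85,85])

```text
time: 0.95
ee_pos: [0.3668, 0.219, 0.2534]
orientation: [-0.002, 1.0, 0.0, 0.0]
wrist_force: [0.7, -0.2, -0.4]
finger_gap: 0.0849
grip_force: 0.0
```

Run:
```python
from h import *
from station import state
ims=pickle.load(open("ims0.pkl","rb")); A,B=ims["scene"],ims["side"]
r=lambda v:np.round(np.array(v)*1000)
print("scale corners", [r(onz(A,p,z)).tolist() for p in [(465,335),(378,398)] for z in (0,.06)],[r(onz(B,p,.06)).tolist() for p in [(215,320),(362,318)]])
s=state();print(s["ee_pos"],s["orientation"],s["joints"])
```

```text
scale corners [[647.0, -517.0, 0.0], [612.0, -526.0, 60.0], [423.0, -501.0, 0.0], [403.0, -511.0, 60.0]] [[424.0, -529.0, 60.0], [621.0, -532.0, 60.0]]
[0.36681017 0.21900545 0.25337229] [-1.54748455e-03  9.99998795e-01  9.27789472e-05  7.89975976e-05] [-0.66561649  0.20666684 -0.01332628  2.09049845  0.00359736  0.84420901
  0.89284291]
```

Request:
drive_tool(xyz=[[15,-47,0],[30,-94,0],[45,-141,0],[60,-188,0],[78,-235,0],[98,-282,0],[120,-325,0],[140,-370,0]], turn=[[0,0,0],[0,0,0],[0,0,0],[0,0,0],[0,0,0],[0,0,0],[0,0,0],[0,0,0]], claw=[85,85,85,85,85,85,85,85])

```text
time: 1.75
ee_pos: [0.5072, -0.151, 0.2533]
orientation: [-0.001, 1.0, 0.0, 0.0]
wrist_force: [0.8, 1.3, 0.6]
finger_gap: 0.0849
grip_force: 0.0
```

Request:
drive_tool(xyz=[[14,-33,0],[28,-66,0],[40,-99,0],[48,-118,-20],[49,-118,-40],[49,-118,-60],[49,-118,-60],[49,-118,-60]], turn=[[0,0,0],[0,0,0],[0,0,0],[0,0,0],[0,0,0],[0,0,0],[0,0,0],[0,0,0]], claw=[85,85,85,85,85,85,85,85])

```text
time: 2.55
ee_pos: [0.5556, -0.2671, 0.1936]
orientation: [-0.0, 1.0, 0.0, -0.0]
wrist_force: [0.1, -0.3, 0.4]
finger_gap: 0.0849
grip_force: 0.0
```

```bash
cat > snap.py <<'E'
from h import *
from station import state, vision
import sys
def snap(tag,names=("scene","side","wrist")):
    ims={n:vision.camera(n) for n in names}
    pickle.dump(ims,open(f"ims{tag}.pkl","wb"))
    for n in names: cv2.imwrite(f"pics/{n}{tag}.png",ims[n]["frame"][:,:,::-1])
    return ims
E
python3 - <<'E'
from snap import *
I=snap("1",("wrist",)); W=I["wrist"]; s=state(); print(s["ee_pos"],s["orientation"])
m,cs=blobs(W,(20,120,100),(35,255,255),(0,0,640,400),100)
for q in cs:
    (u,v),rad=cv2.minEnclosingCircle(q); print(cv2.contourArea(q),cv2.boundingRect(q),np.round(onz(W,(u,v),.077)*1000,1),rad)
E
```

```text
[ 0.55587109 -0.2671651   0.19420518] [-5.29534652e-04  9.99999784e-01 -1.79137950e-04  3.46793267e-04]
3442.5 (283, 168, 68, 68) [ 554.8 -268.7   77. ] 33.870323181152344
```

View pics/wrist1.png

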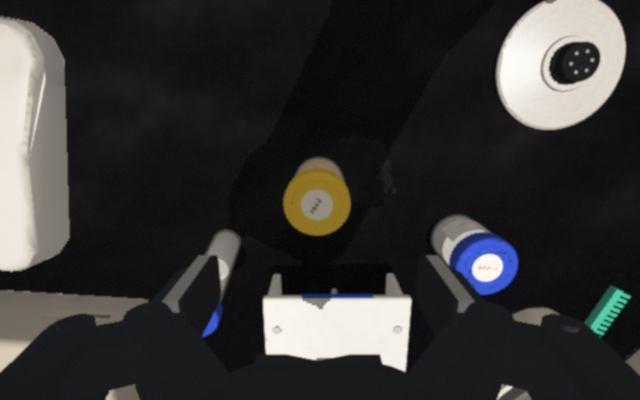

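Wrist view: the yellow lid is at (317,202), which gives (555,-269) and agrees with the earlier fix. The tube and blue jar are clear of the fingers, and the ledge front edge lies near row 296, columns 264–410.

Request:
drive_tool(xyz=[[-1,-1.5,-40],[-1,-1.5,-80],[-1,-1.5,-110],[-1,-1.5,-124],[-1,-1.5,-124],[-1,-1.5,-124],[-1,-1.5,-124],[-1,-1.5,-124]], turn=[[0,0,0],[0,0,0],[0,0,0],[0,0,0],[0,0,0],[0,0,0],[0,0,0],[0,0,0]], claw=[85,85,85,85,85,45,40,40], newtons=30)

```text
time: 3.4
ee_pos: [0.5555, -0.2689, 0.0711]
orientation: [-0.0, 1.0, -0.0, 0.001]
wrist_force: [-1.0, 1.6, 13.3]
finger_gap: 0.0491
grip_force: 28.7
```

Request:
drive_tool(xyz=[[0,0,0],[0,0,0],[0,0,0],[0,0,0],[0,0,0],[0,0,10],[0,0,25],[0,0,40]], turn=[[0,0,0],[0,0,0],[0,0,0],[0,0,0],[0,0,0],[0,0,0],[0,0,0],[0,0,0]], claw=[40,40,40,40,40,40,40,40])

```text
time: 4.2
ee_pos: [0.5547, -0.2687, 0.1111]
orientation: [-0.0, 1.0, -0.0, 0.0]
wrist_force: [0.4, -0.7, -1.4]
finger_gap: 0.0492
grip_force: 31.2
```

Request:
drive_tool(xyz=[[-25,-10,0],[-45,-40,0],[-55,-80,0],[-55,-115,0],[-55,-121,-8],[-55,-121,-20],[-55,-121,-32],[-55,-121,-38]], turn=[[0,0,0],[0,0,0],[0,0,0],[0,0,0],[0,0,0],[0,0,0],[0,0,0],[0,0,0]], claw=[40,40,40,40,40,40,40,40])

```text
time: 5.0
ee_pos: [0.4999, -0.3877, 0.0703]
orientation: [-0.001, 1.0, 0.001, -0.0]
wrist_force: [-1.1, 10.4, 44.9]
finger_gap: 0.0489
grip_force: 34.5
```

Request:
drive_tool(xyz=[[0,0,-1],[0,0,-2],[0,0,-2],[0,0,-2]], turn=[[0,0,0],[0,0,0],[0,0,0],[0,0,0]], claw=[40,40,40,40])

```text
time: 5.4
ee_pos: [0.5007, -0.3877, 0.0703]
orientation: [-0.001, 1.0, 0.001, 0.0]
wrist_force: [-3.1, 8.2, 22.0]
finger_gap: 0.0489
grip_force: 33.4
```

Request:
drive_tool(xyz=[[0,0,1.5],[0,0,2],[0,0,2],[0,0,2],[0,0,2],[0,0,2],[0,0,15],[0,0,40]], turn=[[0,0,0],[0,0,0],[0,0,0],[0,0,0],[0,0,0],[0,0,0],[0,0,0],[0,0,0]], claw=[45,60,75,80,80,80,80,80])

```text
time: 6.2
ee_pos: [0.4988, -0.3891, 0.109]
orientation: [-0.0, 1.0, 0.001, -0.001]
wrist_force: [-0.0, 0.2, 0.6]
finger_gap: 0.08
grip_force: 0.0
```

Request:
drive_tool(xyz=[[0,0,40],[0,0,80],[-10,40,100],[-25,88,110],[-40,136,110],[-55,184,110],[-65,232,110],[-65,280,110]], turn=[[0,0,0],[0,0,0],[0,0,0],[0,0,-7],[0,0,-14],[0,0,-21],[0,0,-28],[0,0,-35.6]], claw=[80,80,80,80,80,80,80,80])

```text
time: 7.0
ee_pos: [0.4335, -0.1136, 0.2202]
orientation: [0.3, 0.954, 0.0, 0.0]
wrist_force: [1.8, 0.4, 0.8]
finger_gap: 0.0797
grip_force: 0.0
```

Run:
```python
from snap import *
I=snap("2",("scene","side","wrist")); s=state(); print(s["ee_pos"],s["orientation"],s["time"])
for n,roi in [("scene",(300,230,420,399)),("side",(200,200,340,300))]:
    m,cs=blobs(I[n],(20,140,120),(35,255,255),roi)
    for q in cs: print(n,cv2.boundingRect(q),np.round(onz(I[n],cv2.minAreaRect(q)[0],.072)*1000))
a=I["scene"]["frame"][160:330,240:440,::-1];b=I["side"]["frame"][170:300,230:440,::-1]
cv2.imwrite("pics/c2.png",np.vstack([cv2.resize(a,(600,330)),cv2.resize(b,(600,270))]))
```

```text
[ 0.43529631 -0.11255021  0.22023381] [2.95760796e-01 9.55261759e-01 5.73797694e-04 4.40262388e-04] 7.15
scene (358, 298, 27, 27) [ 499. -387.   72.]
side (262, 244, 32, 24) [ 500. -391.   72.]
```

View pics/c2.png

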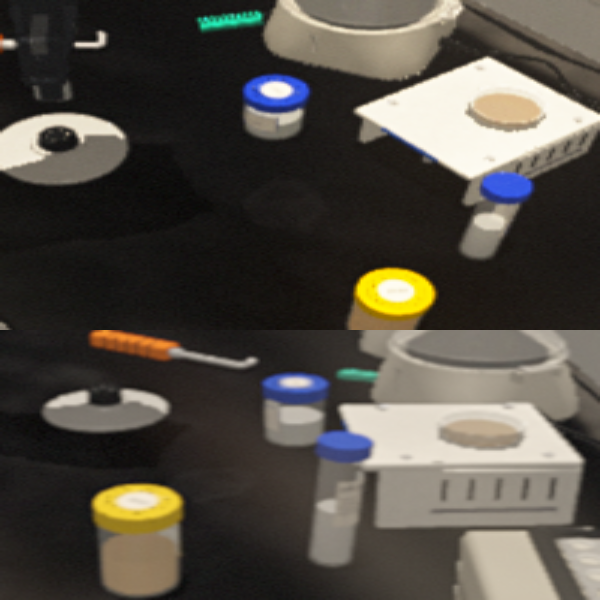

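The yellow jar stands upright at about (500,-389), and the bystanders are unmoved. Next is the rod.

Request:
drive_tool(xyz=[[5,45,0],[10,90,0],[15,135,0],[20,180,0],[26,220,0],[32,250,-20],[32,255,-40],[32,255,-40]], turn=[[0,0,0],[0,0,0],[0,0,0],[0,0,0],[0,0,0],[0,0,0],[0,0,0],[0,0,0]], claw=[70,60,60,60,60,60,60,60])

```text
time: 7.95
ee_pos: [0.4664, 0.1394, 0.178]
orientation: [0.297, 0.955, -0.001, -0.001]
wrist_force: [0.2, 0.4, 0.4]
finger_gap: 0.0601
grip_force: 0.0
```

Run:
```python
from snap import *
I=snap("3",("wrist",)); W=I["wrist"]; s=state(); print(s["ee_pos"],s["orientation"],s["time"])
m,cs=blobs(W,(5,140,60),(18,255,255),(0,0,640,400),60)
P=np.vstack(cs); rc=cv2.minAreaRect(P); bx=cv2.boxPoints(rc)
print(rc); G=np.array([onz(W,p,.018) for p in bx])*1000; print(np.round(G,1)); print(np.round(G.mean(0),1))
h=cv2.cvtColor(W["frame"],cv2.COLOR_RGB2HSV)
```

```text
[0.46687253 0.13849091 0.17917525] [ 2.97673601e-01  9.54667264e-01 -7.69841753e-04 -5.00790161e-04] 8.0
((327.8342590332031, 177.649169921875), (31.272502899169922, 120.09691619873047), 3.0127875804901123)
[[498.8 107.1  18. ]
 [415.7 171.4  18. ]
 [431.2 191.6  18. ]
 [516.  129.5  18. ]]
[465.4 149.9  18. ]
```

View pics/wrist3.png

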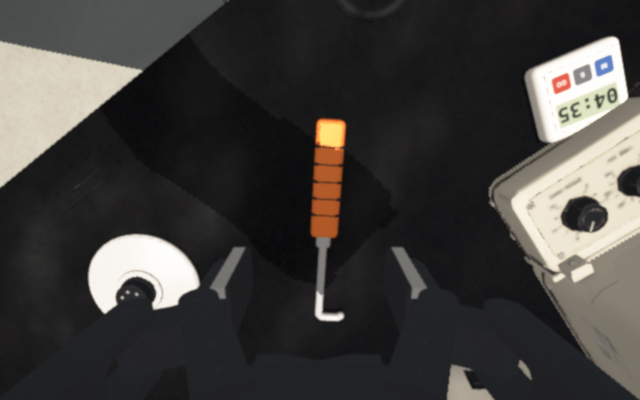

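Wrist view: the handle runs along columns 312–347 from (331,120) to (324,237), and the bend is at (321,317). That gives a rod yaw of about -37° and an origin near (468.6,147.5), which matches the first fix.

Request:
drive_tool(xyz=[[2,9,-20],[2,9,-60],[2,9,-100],[2,9,-130],[2,9,-145],[2,9,-153],[2,9,-153],[2,9,-153]], turn=[[0,0,-2.4],[0,0,-2.4],[0,0,-2.4],[0,0,-2.4],[0,0,-2.4],[0,0,-2.4],[0,0,-2.4],[0,0,-2.4]], claw=[60,60,60,60,60,60,60,60])

```text
time: 8.8
ee_pos: [0.4697, 0.1483, 0.0275]
orientation: [0.318, 0.948, 0.0, 0.001]
wrist_force: [0.0, 0.1, 0.6]
finger_gap: 0.0601
grip_force: 0.0
```

Request:
drive_tool(xyz=[[0,0,0],[0,0,0],[0,0,0],[0,0,0],[0,0,0],[0,0,0],[0,0,0],[0,0,0]], turn=[[0,0,0],[0,0,0],[0,0,0],[0,0,0],[0,0,0],[0,0,0],[0,0,0],[0,0,0]], claw=[45,35,25,15,15,15,15,15], newtons=50)

```text
time: 9.6
ee_pos: [0.4691, 0.1487, 0.0269]
orientation: [0.318, 0.948, 0.0, 0.0]
wrist_force: [-2.3, 0.3, 14.3]
finger_gap: 0.0229
grip_force: 48.9
```

Request:
drive_tool(xyz=[[0,0,30],[0,0,70],[0,0,110],[-2,-35,125],[-4,-75,125],[-6,-115,125],[-8,-155,125],[-10,-195,125]], turn=[[0,0,0],[0,0,0],[0,0,0],[0,0,7],[0,0,14],[0,0,21],[0,0,28],[0,0,35]], claw=[15,15,15,15,15,15,15,15])

```text
time: 10.4
ee_pos: [0.4586, -0.0479, 0.1516]
orientation: [0.015, 1.0, -0.0, 0.0]
wrist_force: [0.3, 0.1, -0.6]
finger_gap: 0.0231
grip_force: 50.6
```

Request:
drive_tool(xyz=[[-2,-40,0],[-4,-80,0],[-5,-120,0],[-5,-160,0],[-5,-200,0],[-5,-230,0],[-5,-244,0],[-5,-244,0]], turn=[[0,0,2],[0,0,2],[0,0,2],[0,0,2],[0,0,2],[0,0,2],[0,0,2],[0,0,2]], claw=[15,15,15,15,15,15,15,15])

```text
time: 11.2
ee_pos: [0.4534, -0.292, 0.1512]
orientation: [0.002, 1.0, -0.0, -0.0]
wrist_force: [0.4, 0.7, -1.0]
finger_gap: 0.0224
grip_force: 50.5
```

Run:
```python
from snap import *
I=snap("4"); s=state(); print(s["ee_pos"],s["orientation"],s["time"],s["finger_gap"],s["grip_force"])
a=I["scene"]["frame"][170:320,280:440,::-1];b=I["side"]["frame"][130:280,230:440,::-1]
L=np.vstack([cv2.resize(a,(320,300),interpolation=cv2.INTER_CUBIC),cv2.resize(b,(320,300)[:2])])
w=cv2.resize(I["wrist"]["frame"][:,100:540,::-1],(480,436)); w=cv2.copyMakeBorder(w,0,600-436,0,0,cv2.BORDER_CONSTANT)
cv2.imwrite("pics/c4.png",np.hstack([L,w]))
```

```text
[ 0.45409451 -0.28895055  0.1512348 ] [-4.36895379e-04  9.99999837e-01  3.47610653e-04 -1.18578553e-04] 11.35 0.02280503146400333 50.547505617141724
```

View pics/c4.png

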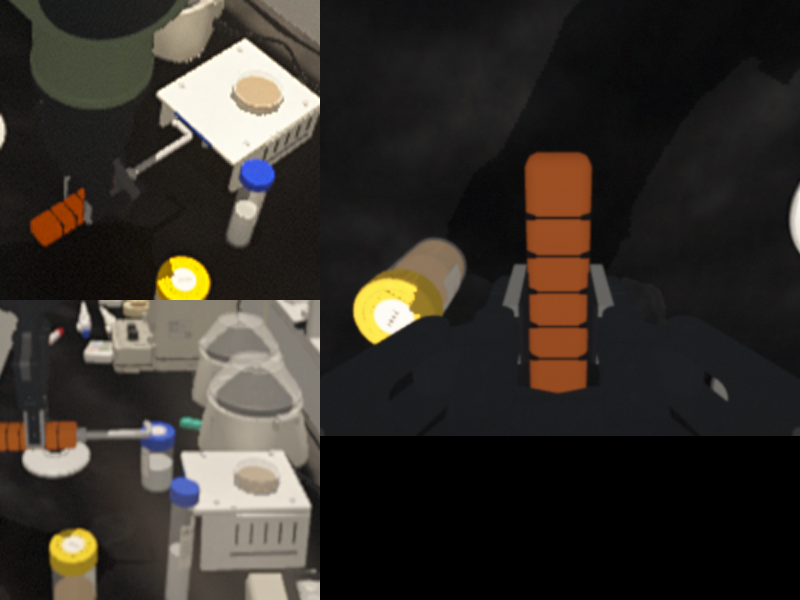

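Composite: the rod is held level. In the scene view the bend is at (374,235) and the rod starts near (346,256); in the side view the bend is at (341,195).

Run:
```python
from snap import *
I=pickle.load(open("ims4.pkl","rb")); A,B=I["scene"],I["side"]
for c,roi,n in [(A,(335,220,385,270),"scene"),(B,(270,180,350,215),"side")]:
    g=cv2.cvtColor(c["frame"],cv2.COLOR_RGB2HSV); x0,y0,x1,y1=roi
    for y in range(y0,y1,2 if n=="scene" else 1):
        xs=[x for x in range(x0,x1) if g[y,x,2]>110 and g[y,x,1]<70]
        if xs: print(n,y,xs[0],xs[-1],len(xs))
print(tri(A,(374.5,235.5),B,(341,195.5)))
T=np.array([.4545,-.2905,.151]);
for X in [(.135,0,-.017),(.135,.025,-.017),(.059,0,-.017)]: print(X,proj(A,T+X),proj(B,T+X))
```

```text
scene 220 361 384 24
scene 222 361 384 24
scene 224 361 384 24
scene 226 361 384 22
scene 228 360 384 23
scene 230 360 384 22
scene 232 361 384 18
scene 234 369 384 14
scene 236 371 384 11
scene 238 371 384 8
scene 240 368 384 8
scene 242 365 382 7
scene 244 362 367 6
scene 246 359 364 6
scene 248 357 361 5
scene 250 356 358 3
scene 252 351 353 3
scene 254 348 350 3
scene 256 345 348 3
side 190 325 326 2
side 191 324 328 5
side 192 324 329 6
side 193 325 337 13
side 194 283 338 16
side 195 281 338 43
side 196 280 338 59
side 197 280 337 58
side 198 280 327 48
side 199 281 285 5
side 200 281 284 4
side 201 280 284 5
side 202 280 285 6
side 203 280 324 9
side 204 273 326 17
side 205 270 327 24
side 206 270 349 35
side 207 270 349 38
side 208 270 349 40
side 209 270 349 40
side 210 270 349 39
side 211 270 349 39
side 212 270 342 37
side 213 270 342 35
side 214 270 342 34
(array([ 0.60791737, -0.27704454,  0.12302538]), np.float64(0.018467096532249424))
(0.135, 0, -0.017) [375.40749036 236.81603469] [327.85971992 196.15121478]
(0.135, 0.025, -0.017) [367.05596479 229.05618215] [327.01110083 190.90169489]
(0.059, 0, -0.017) [346.55213387 255.40076454] [286.37719309 196.75824487]
```

Run:
```python
from snap import *
W=pickle.load(open("ims1.pkl","rb"))["wrist"]
m,cs=blobs(W,(0,0,150),(180,45,255),(255,280,420,360),200)
q=max(cs,key=cv2.contourArea); print(cv2.approxPolyDP(cv2.convexHull(q),3,True)[:,0].tolist())
for p in [(264,297),(410,296)]: print(np.round(onz(W,p,.068)*1000,1))
m,cs=blobs(W,(100,120,40),(130,255,255),(290,285,390,305),5)
for q in cs: print(cv2.boundingRect(q),np.round(onz(W,np.mean(q[:,0],0),.064)*1000,1))
```

```text
[[411, 300], [406, 359], [311, 359], [266, 353], [265, 297]]
[ 640.6 -312.5   68. ]
[ 639.5 -190.6   68. ]
(302, 293, 70, 5) [ 641.1 -251.5   64. ]
```

Request:
drive_tool(xyz=[[0,0,-30],[0,0,-60],[0,0,-85],[0,0,-103],[0,0,-103],[0,0,-103]], turn=[[0,0,0],[0,0,0],[0,0,0],[0,0,0],[0,0,0],[0,0,0]], claw=[15,15,15,15,15,15])

```text
time: 11.95
ee_pos: [0.4543, -0.2895, 0.0488]
orientation: [-0.0, 1.0, 0.0, -0.0]
wrist_force: [0.2, 0.3, -1.1]
finger_gap: 0.0227
grip_force: 50.5
```

Request:
drive_tool(xyz=[[20,0,-1],[40,0,-1],[60,0,-1],[75,0,-1],[85,0,-1],[92,0,-1],[95,0,-1],[95,0,-1]], turn=[[0,0,0],[0,0,0],[0,0,0],[0,0,0],[0,0,0],[0,0,0],[0,0,0],[0,0,0]], claw=[15,15,15,15,15,15,15,15])

```text
time: 12.75
ee_pos: [0.5489, -0.2904, 0.0475]
orientation: [0.0, 1.0, -0.0, 0.0]
wrist_force: [0.6, -0.3, -0.8]
finger_gap: 0.0227
grip_force: 50.5
```

Request:
drive_tool(xyz=[[0,6,0],[0,12,0],[0,18,0],[0,23,0],[0,25,0],[0,25,0]], turn=[[0,0,0],[0,0,0],[0,0,0],[0,0,0],[0,0,0],[0,0,0]], claw=[15,15,15,15,15,15])

```text
time: 13.35
ee_pos: [0.549, -0.265, 0.0473]
orientation: [0.0, 1.0, -0.0, 0.0]
wrist_force: [-0.0, -0.7, -1.1]
finger_gap: 0.0226
grip_force: 50.5
```

Request:
drive_tool(xyz=[[-5,0,0],[-10,0,0],[-15,0,0],[-20,0,0],[-25,0,0],[-30,0,0]], turn=[[0,0,0],[0,0,0],[0,0,0],[0,0,0],[0,0,0],[0,0,0]], claw=[15,15,15,15,15,15])

```text
time: 13.95
ee_pos: [0.5186, -0.2655, 0.0474]
orientation: [0.0, 1.0, -0.0, 0.0]
wrist_force: [3.0, -1.3, -1.2]
finger_gap: 0.0227
grip_force: 50.5
```

The +3 N along x shows the eye is caught and the tray is sliding. I keep pulling towards the stop.

Request:
drive_tool(xyz=[[-10,0,0],[-20,0,0],[-30,0,0],[-40,0,0],[-50,0,0],[-58,0,0],[-63,0,0],[-65,0,0]], turn=[[0,0,0],[0,0,0],[0,0,0],[0,0,0],[0,0,0],[0,0,0],[0,0,0],[0,0,0]], claw=[15,15,15,15,15,15,15,15])

```text
time: 14.75
ee_pos: [0.4534, -0.2654, 0.0473]
orientation: [0.0, 1.0, 0.0, -0.0]
wrist_force: [2.4, -1.0, -1.7]
finger_gap: 0.0225
grip_force: 50.5
```

Request:
drive_tool(xyz=[[-1,0,0],[-2,0,0],[-3,0,0],[-4,0,0]], turn=[[0,0,0],[0,0,0],[0,0,0],[0,0,0]], claw=[15,15,15,15])

```text
time: 15.15
ee_pos: [0.45, -0.2654, 0.0473]
orientation: [0.0, 1.0, -0.0, 0.0]
wrist_force: [2.3, -2.2, -1.5]
finger_gap: 0.0228
grip_force: 50.5
```

Request:
drive_tool(xyz=[[-1,0,0],[-2,0,0],[-3,0,0],[-4,0,0]], turn=[[0,0,0],[0,0,0],[0,0,0],[0,0,0]], claw=[15,15,15,15])

```text
time: 15.55
ee_pos: [0.4477, -0.2655, 0.0477]
orientation: [-0.0, 1.0, -0.0, 0.002]
wrist_force: [14.1, 0.7, -2.9]
finger_gap: 0.0231
grip_force: 50.3
```

Run:
```python
from snap import *
I=snap("5"); s=state(); print(s["ee_pos"],s["wrist_force"],s["time"])
a=I["scene"]["frame"][170:320,280:440,::-1];b=I["side"]["frame"][130:280,230:440,::-1]
cv2.imwrite("pics/c5.png",np.hstack([cv2.resize(a,(400,375),interpolation=cv2.INTER_CUBIC),cv2.resize(b,(400,375))]))
```

```text
[ 0.44772785 -0.2654254   0.0477133 ] [10.91051974 -0.74286435 -2.93873549] 15.7
```

View pics/c5.png

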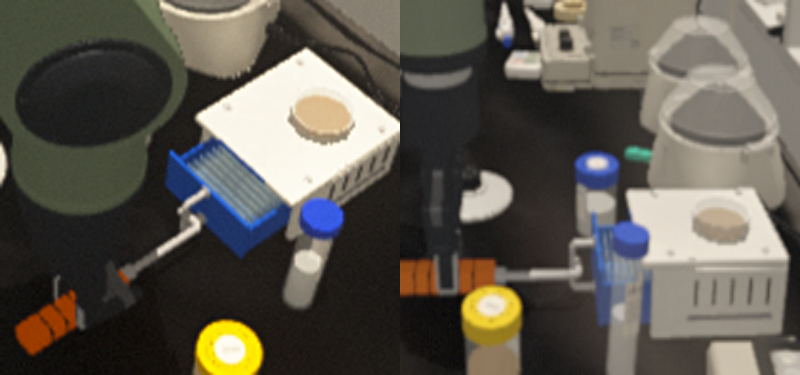

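The tray is fully out with the hook in the eye (scene crop (200,195)), and the force jumped to 14 N, so it is at its stop. Next I unhook.

Request:
drive_tool(xyz=[[5,0,0],[9,0,0],[9,0,0],[9,-8,0],[9,-16,0],[9,-24,0],[9,-28,0],[9,-28,0]], turn=[[0,0,0],[0,0,0],[0,0,0],[0,0,0],[0,0,0],[0,0,0],[0,0,0],[0,0,0]], claw=[15,15,15,15,15,15,15,15])

```text
time: 16.5
ee_pos: [0.4546, -0.2944, 0.0473]
orientation: [0.001, 1.0, -0.0, 0.0]
wrist_force: [-0.6, -0.4, -0.8]
finger_gap: 0.0228
grip_force: 50.6
```

Request:
drive_tool(xyz=[[-15,0,0],[-30,0,0],[-42,0,0],[-45,0,30],[-45,0,70],[-45,0,110],[-45,20,125],[-42,50,125]], turn=[[0,0,0],[0,0,0],[0,0,0],[0,0,0],[0,0,0],[0,0,0],[0,0,0],[0,0,0]], claw=[15,15,15,15,15,15,15,15])

```text
time: 17.3
ee_pos: [0.4134, -0.2444, 0.1746]
orientation: [0.002, 1.0, -0.001, 0.002]
wrist_force: [0.4, 1.3, -1.5]
finger_gap: 0.0227
grip_force: 50.6
```

Request:
drive_tool(xyz=[[7,45,0],[14,90,0],[21,135,0],[28,180,0],[35,225,0],[42,270,0],[48,315,0],[54,355,0]], turn=[[0,0,-3],[0,0,-8],[0,0,-14],[0,0,-20],[0,0,-26],[0,0,-31],[0,0,-35],[0,0,-37]], claw=[15,15,15,15,15,15,15,15])

```text
time: 18.1
ee_pos: [0.4666, 0.1141, 0.1724]
orientation: [0.318, 0.948, 0.0, 0.0]
wrist_force: [0.3, -0.7, -1.1]
finger_gap: 0.0227
grip_force: 50.6
```

Request:
drive_tool(xyz=[[0,30,0],[0,36,-30],[0,36,-70],[0,36,-105],[0,36,-125],[0,36,-137],[0,36,-142],[0,36,-145]], turn=[[0,0,0],[0,0,0],[0,0,0],[0,0,0],[0,0,0],[0,0,0],[0,0,0],[0,0,0]], claw=[15,15,15,15,15,15,15,15])

```text
time: 18.9
ee_pos: [0.4672, 0.1476, 0.0276]
orientation: [0.318, 0.948, 0.0, 0.0]
wrist_force: [0.0, 1.2, -0.8]
finger_gap: 0.0229
grip_force: 50.5
```

Request:
drive_tool(xyz=[[0,0,-0.5],[0,0,-1],[0,0,-1],[0,0,-1],[0,0,0],[0,0,0],[0,0,0],[0,0,0]], turn=[[0,0,0],[0,0,0],[0,0,0],[0,0,0],[0,0,0],[0,0,0],[0,0,0],[0,0,0]], claw=[15,15,20,26,32,40,50,60])

```text
time: 19.7
ee_pos: [0.4669, 0.1476, 0.0273]
orientation: [0.318, 0.948, -0.0, 0.0]
wrist_force: [-0.2, 0.4, -0.0]
finger_gap: 0.0599
grip_force: 0.0
```

Request:
drive_tool(xyz=[[0,0,10],[0,0,30],[0,0,60],[0,0,100],[0,0,150],[-10,40,170],[-20,85,170],[-30,130,170]], turn=[[0,0,0],[0,0,0],[0,0,0],[0,0,0],[0,0,0],[0,0,0],[0,0,0],[0,0,0]], claw=[60,60,60,60,60,60,60,60])

```text
time: 20.5
ee_pos: [0.4366, 0.2791, 0.1991]
orientation: [0.318, 0.948, 0.001, 0.001]
wrist_force: [0.5, -0.5, -0.7]
finger_gap: 0.0597
grip_force: 0.0
```

Run:
```python
from snap import *
I=snap("6"); s=state(); print(s["ee_pos"],s["wrist_force"],s["time"],s["finger_gap"])
a=I["scene"]["frame"][150:350,180:450,::-1];b=I["side"]["frame"][130:290,200:440,::-1]
cv2.imwrite("pics/c6.png",np.vstack([cv2.resize(a,(405,300),interpolation=cv2.INTER_CUBIC),cv2.resize(b,(405,300))]))
```

```text
[0.43566632 0.28032423 0.1978485 ] [-0.03552039 -1.47082433  0.47561175] 20.65 0.06010770756576454
```

View pics/c6.png

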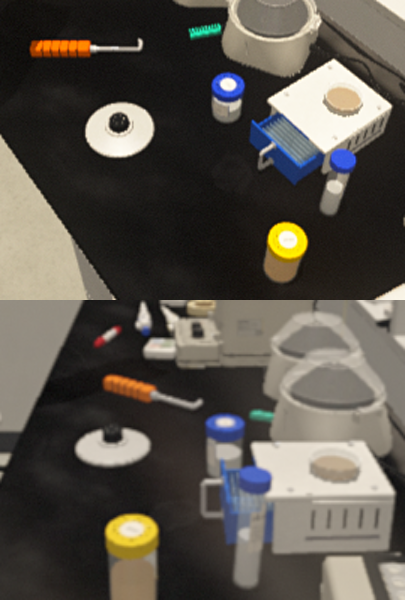

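The tray is out at about 95 mm (eye at scene crop (265,157)). The rod lies flat at its original place, the yellow jar is upright to the side, and the bystanders are unmoved.

```bash
python3 -c "
from station import env; print(env.hand_in())"
```

```text
the job is handed in; nothing more can be done
None
```

The job is handed in: the yellow-lidded jar stands upright to the right of the tray's path, the tray is pulled out to its stop, and the rod is unhooked and lying flat where it started; the blue jar, tube and petri dish look unmoved in the final pictures, and the one high reading was a brief 45 N at the wrist (limit 120 N) as the held jar met the bench.

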